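# Change the batch in a light-curing unit

### The job

Change over the batch in the light-curing unit: turn the rotary isolator off, pull the drawer out, move every figure found in it on to the plywood board, and stand every figure from the light grey silicone mat in the drawer, upright and clear of one another. Then push the drawer fully shut and turn the isolator back on. The lamps may never be on while the drawer is open; leave the sculpture, the mug and the spatula where they are.

Things in the scene. Friction and masses are not known exactly. Their poses are not given: they have to be found in the camera images.
- isolator_box: Grey isolator box fixed to the table, 112 mm long (its x, the conduit leaves at +x) by 86 mm wide by 60 mm high, standing at either side of the unit. Origin: centre of its underside.
- isolator (a joint): Angle of the black rotary handle: 0 = OFF, bar across the box (white pointer mark to the box's +y); 1.571 = ON, bar along the box (pointer to its +x, the conduit); grows clockwise seen from above. A sprung detent holds each end: about 0.15 N m turns it over the middle (0.785), and past 0.95 (or below 0.62) it snaps on to the end by itself. Starts ON.
- isolator_grip (a point): Where to grip the rotary handle: on its vertical turning axis, 92 mm above the table. The handle is an upright bar 13 mm thick, 60 mm long, 30 mm tall (72 to 102 mm above the table), on a disc. The point turns with the handle: its y axis lies along the bar towards the pointer, its x axis across the bar.
- unit: Light-curing unit, fixed: grey housing 250 mm deep (x) by 240 mm wide (y) by 120 mm high with an amber window in its roof; its open front, with the drawer, faces its -x, towards the robot. Origin: centre of its underside.
- drawer (a joint): How far the drawer is pulled out of the unit towards the unit's -x, in m: 0 = fully shut, 0.15 = fully out (stop). It stays where it is left; 2 to 4 N move it. Starts shut.
- drawer_handle (a point): Middle of the drawer's bar handle, moving with the drawer: a round steel bar 10 mm thick, 110 mm long along y, level, 88 mm above the table, its axis 40 mm in front of the drawer's front panel (panel top 116 mm above the table). Axes as the unit's.
- drawer_in (a point): On the drawer's tray floor, 20 mm above the table, moving with the drawer; axes as the unit's. From it: front panel's inner face x -72 mm, side walls' inner faces y +-101 mm (22 mm tall above the floor), back wall x +66 mm (22 mm tall). With the drawer fully out the unit's roof (top 120 mm above the table) begins at x +77 mm, so all the tray is open from above.
- board: Plywood board, fixed, where the figures taken out of the drawer go: 160 mm (x) by 180 mm (y) by 12 mm thick. Origin: centre of its underside. It and the mat lie at either side in front of the unit.
- mat: Light grey silicone mat, fixed, on which the figures to be cured stand: 160 mm (x) by 180 mm (y) by 4 mm thick. Origin: centre of its underside.
- owl: Owl, in the drawer at the start, to go on the board; 69 mm tall. Dark grey rigid resin, about 90 g, on a round disc foot 46 mm across and 10 mm thick. Origin: centre of the underside of the disc, z up. Grip from above across its y axis, centred, 52 to 60 mm above the origin, where it is a 32 mm thick round body. None when absent.
- arch: Arch (two legs and a lintel), in the drawer at the start, to go on the board; 71 mm tall. Dark grey rigid resin, about 90 g, on a round disc foot 46 mm across and 10 mm thick. Origin: centre of the underside of the disc, z up. Grip from above across its y axis, centred, 52 to 60 mm above the origin, where it is 14 mm thick in y and 42 mm long in x. None when absent.
- bust: Bust (head and shoulders, nose to -x), on the mat at the start, to go in the drawer; 73 mm tall. Dark grey rigid resin, about 90 g, on a round disc foot 46 mm across and 10 mm thick. Origin: centre of the underside of the disc, z up. Grip from above across its y axis, centred, 52 to 60 mm above the origin, where it is a 24 mm thick head. None when absent.
- horse: Horse's head (muzzle to -x), on the mat at the start, to go in the drawer; 70 mm tall, ears to 78. Dark grey rigid resin, about 90 g, on a round disc foot 46 mm across and 10 mm thick. Origin: centre of the underside of the disc, z up. Grip from above across its y axis, centred, 52 to 60 mm above the origin, where it is 16 mm thick in y and 44 mm long in x. None when absent.
- cat: Seated cat, in the drawer at the start, to go on the board; 68 mm tall, ears to 73. Dark grey rigid resin, about 90 g, on a round disc foot 46 mm across and 10 mm thick. Origin: centre of the underside of the disc, z up. Grip from above across its y axis, centred, 52 to 60 mm above the origin, where it is 26 mm thick, round. None when absent.
- tower: Lighthouse tower, on the mat at the start, to go in the drawer; 72 mm tall. Dark grey rigid resin, about 90 g, on a round disc foot 46 mm across and 10 mm thick. Origin: centre of the underside of the disc, z up. Grip from above across its y axis, centred, 52 to 60 mm above the origin, where it is 26 mm thick, round. None when absent.
- obelisk: Obelisk (square, stepped top), on the mat at the start, to go in the drawer; 73 mm tall. Dark grey rigid resin, about 90 g, on a round disc foot 46 mm across and 10 mm thick. Origin: centre of the underside of the disc, z up. Grip from above across its y axis, centred, 52 to 60 mm above the origin, where it is 22 mm square. None when absent.
- sculpture: Bystander: dark clay model on a stick, on a black granite block 85 mm square and 35 mm high, 180 mm tall in all, 0.9 kg. Origin: centre of its underside.
- mug: Bystander: white mug, 80 mm across, 95 mm high. Origin: centre of its underside.
- spatula: Bystander: modelling spatula lying on the table, 190 mm long. Origin: centre of its underside.
Not all that is in view belongs to the job. What is shaped like the bust but green or purple is not meant. Leave any red look-alike of the obelisk alone.

How it is judged:
By the outcome, as a careful person would: the job done as asked, in the order asked, and still so for the second after the job is handed in, with the robot touching nothing.
Of owl, arch, cat only 2 to 3 are there at a start; the rules pass over those that are not, and their reading is None.
Of bust, horse, obelisk, tower only 2 to 3 are there at a start; the rules pass over those that are not, and their reading is None.
At some moment in a run one of owl, arch, cat, bust, horse, obelisk, tower may be knocked a few centimetres aside while the robot is not near it.
Once in a run the grip may slacken for a moment while it holds something.
It also fails if it takes over 208 s, if anything falls off the work surface, if the arm or the gripper's body presses on something with over 40 N, if the wrist force passes 120 N, or if a joint passes its speed limit or range.

### The arm

A 7-joint arm with a two-finger parallel gripper is mounted at the origin on the work surface. World frame = base frame: x ahead of the robot, y to its left, z up, the work surface at z = 0. Lengths are in mm, angles in rad, forces in N, time in s.
With the tool pointing down it reaches from about 400 to 875 mm from the base axis. Payload 6.5 kg.
Tool frame: the origin (TCP) lies at the very end of the fingers, on their centre line; the grasp point (between the pads) lies 19 mm behind it (ctrl.grip_point_offset is the distance from the TCP to the grasp point, in mm); z points along the fingers, y is the line along which they close (so a half turn about z gives the same grasp; the last joint's range is limited). The gripper opens to 88 mm and grips with 3 to 60 N. Pads are 18 mm wide; open, the fingers measure 123 mm over their backs; the gripper's body (75 mm by 187 mm) begins 45 mm behind the grasp point.
Start: joints at [-1.386, 0.536, -0.004, 1.538, 0.003, 1.067, -0.071], TCP at [161.312, 629.658, 238.716] pointing down, gripper open.
Joint ranges: [-2.7, 2.7], [-0.37, 2.16], [-1.27, 1.26], [0.24, 2.4], [-1.31, 4.45], [0.19, 1.91], [-2.76, 2.76]. Speed limits (rad/s): [2.39, 2.39, 3.14, 3.14, 3.14, 3.14, 3.14].

### API

Orientations are given as a rotation vector (axis times angle).
In Python, from workcell import ctrl gives the robot as it stands.
- The arm moves only by the shell command python3 -m jog 'ROWS' [OPENING] [FORCE]. ROWS is JSON, one flat list of numbers, 4 for each row, row after row: the shift along the tool's x, y, z in mm, then the turn about the tool's z in degrees. A call has 1 to 20 rows; each row is the pose to reach, as a shift and turn from the pose commanded when the call began, along the tool's axes at that moment; what a row does not reach only later rows make up. A row lasts 1/8 s, in which the tool goes at most 62.5 mm and 10.7 degrees, less where a joint would pass 70% of its speed; a pose out of reach is approached as far as the arm can. A call with a gripper value outside its range is refused whole. OPENING is the finger opening in mm, from 0 to 88.1, set as the call begins (- or left out, the last holds). The fingers move at their own pace and stop on an object; FORCE is the grip in N (left out, the last holds). Time passes only in rows, so rows that repeat a pose let the fingers close. It gives the time, the measured TCP pose, the force, the opening and the grip force at its end, in the units of the state.
- ctrl.state(): the state, without advancing time (a new reading comes with each control period).
- ctrl.get_image(name): name is "side" or "top" or "wrist"; returns a dict with "img" (420x560x3 uint8, red, green, blue), "vfov" (degrees; the focal length in pixels is half the picture's height over the tangent of half this angle, whatever the lens; pixels are square), "cx", "cy" (the principal point, pixels), "R" (3x3) and "t" (3): a world point X has camera coordinates R X + t. Camera axes: x right, y down, z forward; pixel columns grow to the right and rows downward; lengths in mm; the calibration is good to about 2 mm. A picture is of the moment at which its call begins. There is no depth.
- ctrl.finish_job(): hands the job in; it is judged then, once.
The state is a dict: "time": time; "joints": joint angles; "qvel": joint speeds; "joint_efforts": joint torques, N m; "position": TCP position; "ee_rot": TCP orientation; "wrist_force": force on the tool from outside, world axes, zero at the start; "ft_torque": the same for the moment, N m; "width": finger opening in mm; "grasp_force": force on a finger pad.
Only numpy, scipy, OpenCV 4.12 (cv2) and the standard library are available. Lean on these libraries where they do the work, as an engineer would, in place of code of your own. Each camera call takes 0.05 s, during which the arm holds its last target. There are 200 camera calls.

## Working session

There is one attempt and no reset: what is moved stays moved. The work goes in short steps, Python scripts to look and compute and a shell command to move; the robot and the scene stay as the last step left them, time stands still between calls to the robot, and variables do not carry over. Pictures are saved under pics/ and viewed, at most 14 in all, crops included, and the job is handed in when it is done.

```bash
ls; mkdir -p pics
python3 - <<'E'
from workcell import ctrl
import cv2,numpy as np
for n in("top","side"):
    d=ctrl.get_image(n);cv2.imwrite(f"pics/{n}0.png",d["img"][:,:,::-1]);print(n,d["vfov"],d["cx"],d["cy"],np.round(d["R"],3).tolist(),np.round(d["t"],1))
s=ctrl.state();print(s, ctrl.grip_point_offset)
E
```

```text
pics
top 47.153459551235514 285.70794261009263 218.74960464777817 [[0.007, -1.0, -0.006], [-0.982, -0.006, -0.186], [0.186, 0.008, -0.982]] [-5.0000e-01  5.5160e+02  1.5094e+03]
side 42.52394060833751 276.06087789354865 199.42780045730285 [[-0.858, -0.514, 0.016], [-0.393, 0.636, -0.664], [0.331, -0.576, -0.747]] [ 469.9  262.5 1501.8]
{'time': 0.1, 'joints': array([-1.38618433,  0.53709734, -0.00441228,  1.53873997,  0.00260165,
        1.06729717, -0.07119348]), 'qvel': array([ 1.46249164e-05, -2.10665249e-03, -1.31528217e-03, -2.11177901e-03,
       -1.72520112e-04,  4.73336239e-04, -1.00565302e-03]), 'joint_efforts': array([ 2.52780846e-03, -5.72079742e+01,  9.93781798e-01, -2.52231717e+01,
       -5.62010240e-02,  1.34178030e-02,  5.34424566e-05]), 'position': array([161.21791456, 629.1329142 , 237.93583802]), 'ee_rot': array([-3.92846860e-01, -3.11686839e+00,  2.41100653e-03]), 'wrist_force': array([0.54562239, 0.53791297, 0.5153381 ]), 'ft_torque': array([-0.05226552,  0.02512346,  0.02883692]), 'grasp_force': 0.0, 'width': 88.34398242897359} 18.700000000000003
```

View pics/top0.png

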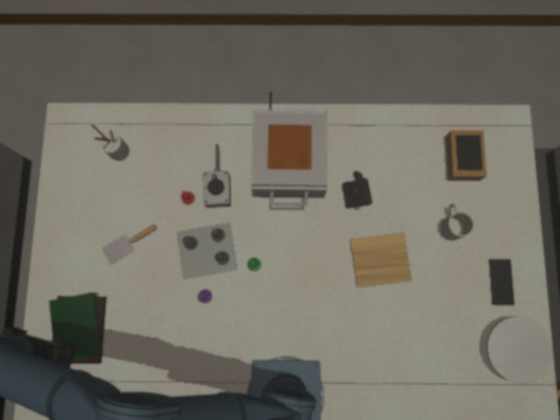

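View pics/side0.png

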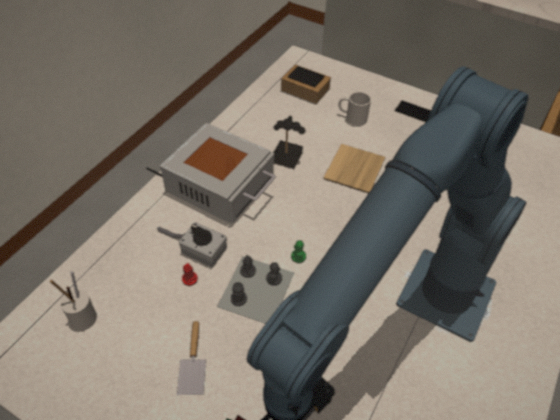

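The top view shows the unit at about (290,150), the isolator at (216,187) and the mat with three dark figures at (190,243), (218,235) and (222,258). The board is at (380,260) and the sculpture at (357,192). The decoys are green (254,264), purple (205,296) and red (188,198).

```bash
cat > h.py <<'E'
from workcell import ctrl
import cv2,numpy as np
from scipy.spatial.transform import Rotation as Ro
def grab(n,f=None):
    d=ctrl.get_image(n)
    if f: cv2.imwrite(f"pics/{f}.png",d["img"][:,:,::-1]); np.save(f"pics/{f}.npy",d,allow_pickle=True)
    return d
def load(f): return np.load(f"pics/{f}.npy",allow_pickle=True).item()
def foc(d): return 210/np.tan(np.radians(d["vfov"]/2))
def w(d,u,v,z):
    R=np.array(d["R"]);t=np.array(d["t"]);f=foc(d)
    r=R.T@np.array([(u-d["cx"])/f,(v-d["cy"])/f,1]);c=-R.T@t
    return (c+r*(z-c[2])/r[2])
def px(d,X):
    c=np.array(d["R"])@np.array(X,float)+d["t"];return np.array([d["cx"],d["cy"]])+foc(d)*c[:2]/c[2]
def crop(d,f,x0,y0,x1,y1,s,gain=1.6):
    im=np.clip(d["img"][y0:y1,x0:x1,::-1]*gain,0,255).astype(np.uint8)
    cv2.imwrite(f"pics/{f}.png",cv2.resize(im,None,fx=s,fy=s,interpolation=cv2.INTER_CUBIC))
def cmd(target,yaw=None,tcp=None):
    """tool shift to bring TCP to target; yaw: desired world angle (deg) of tool y axis (mod 180)"""
    s=ctrl.state();R=Ro.from_rotvec(s["ee_rot"]).as_matrix()
    p=np.array(s["position"]) if tcp is None else np.array(tcp)
    sh=R.T@(np.array(target)-p);out=[*np.round(sh,1)]
    ya=np.degrees(np.arctan2(R[1,1],R[0,1]))
    if yaw is not None:
        dl=(yaw-ya+90)%180-90; out.append(round(-dl,1))
    print("t%.1f"%s["time"],"rows:",out,"yaw_y now %.1f"%ya,"j7 %.2f"%s["joints"][6],"pos",np.round(p,1))
E
python3 - <<'E'
from h import *
d=grab("top","top1");crop(d,"c1",165,95,425,305,2.8)
R=Ro.from_rotvec(ctrl.state()["ee_rot"]).as_matrix();print(R.round(3))
E
```

```text
[[-0.969  0.248 -0.   ]
 [ 0.248  0.969 -0.001]
 [-0.    -0.001 -1.   ]]
```

View pics/c1.png

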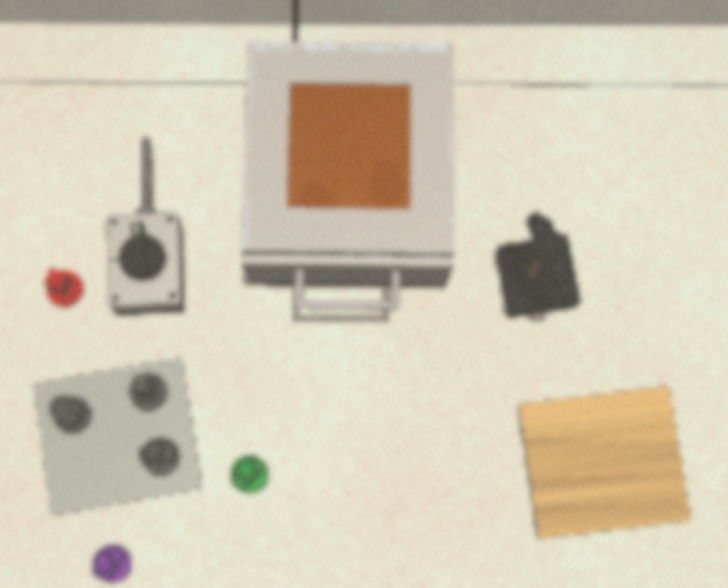

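The crop shows the isolator disc at (142,257) with the box corners around (107,215), (181,212), (183,305) and (113,306), and the handle bar at (300–398,303). The mat corners are (33,383), (183,358), (202,489) and (51,515). The board corners are (519,404), (668,386), (691,519) and (538,538).

Run:
```python
from h import *
d=load("top1")
def q(n,L,z):
    P=[w(d,165+a/2.8,95+b/2.8,z)[:2] for a,b in L];print(n,np.round(P,0).tolist(),np.round(np.mean(P,0),1))
q("iso",[(142,257)],80)
q("box",[(107,215),(181,212),(183,305),(113,306)],60)
q("conduit",[(147,140),(147,205)],30)
q("unit roof",[(247,43),(453,45),(452,250),(244,250)],120)
q("handle",[(300,303),(398,303)],88)
q("mat",[(33,383),(183,358),(202,489),(51,515)],4)
q("board",[(519,404),(668,386),(691,519),(538,538)],12)
q("figs top",[(72,415),(149,390),(160,456)],40)
q("figs foot",[(72,415),(149,390),(160,456)],10)
q("sculpt",[(498,248),(568,238),(578,305),(508,318)],35)
R=Ro.from_rotvec(ctrl.state()["ee_rot"]).as_matrix()
cmd([710,190,250],90)
for n in["top"]:
  im=d["img"]
```

```text
iso [[650.0, 229.0]] [650.  229.4]
box [[706.0, 276.0], [710.0, 189.0], [598.0, 183.0], [596.0, 264.0]] [652.6 227.9]
conduit [[809.0, 236.0], [727.0, 234.0]] [768.2 234.9]
unit roof [[896.0, 110.0], [894.0, -128.0], [650.0, -125.0], [648.0, 109.0]] [771.9  -8.5]
handle [[595.0, 46.0], [596.0, -65.0]] [595.2  -9.5]
mat [[514.0, 366.0], [546.0, 188.0], [390.0, 162.0], [358.0, 337.0]] [452.  263.3]
board [[491.0, -211.0], [514.0, -387.0], [358.0, -407.0], [335.0, -230.0]] [ 424.6 -308.5]
figs top [[471.0, 311.0], [501.0, 222.0], [424.0, 207.0]] [465.7 246.6]
figs foot [[475.0, 317.0], [506.0, 227.0], [428.0, 211.0]] [469.6 251.5]
sculpt [[675.0, -186.0], [688.0, -269.0], [606.0, -279.0], [590.0, -196.0]] [ 639.6 -232.7]
t0.1 rows: [np.float64(-640.6), np.float64(-289.3), np.float64(-11.5), np.float64(-14.4)] yaw_y now 75.6 j7 -0.07 pos [161.2 629.2 238.1]
```

Run:
```python
from h import *
cmd([650,229,230],93)
```

```text
t0.1 rows: [np.float64(-572.8), np.float64(-266.4), np.float64(8.5), np.float64(-17.4)] yaw_y now 75.6 j7 -0.07 pos [161.2 629.2 238.1]
```

```bash
python3 -m jog '[-573,-266,8,-17, -573,-266,8,-17, -573,-266,8,-17, -573,-266,8,-17, -573,-266,8,-17, -573,-266,8,-17, -573,-266,8,-17, -573,-266,8,-17, -573,-266,8,-17, -573,-266,8,-17, -573,-266,8,-17, -573,-266,8,-17, -573,-266,8,-17, -573,-266,8,-17]'
python3 - <<'E'
from h import *
d=grab("wrist","w0");cmd([650,229,78],93);print(np.round(ctrl.state()["joints"],2),d["R"],d["t"])
c=-np.array(d["R"]).T@d["t"];print(c)
cv2.imwrite("pics/w0b.png",np.clip(d["img"][:,:,::-1]*1.5,0,255).astype(np.uint8))
E
```

```text
time: 1.9
position: [649.3, 231.6, 230.9]
ee_rot: [0.076, -3.14, -0.001]
wrist_force: [0.6, -0.1, -0.6]
width: 88.5
grasp_force: 0.0
t1.9 rows: [np.float64(-0.4), np.float64(-2.3), np.float64(152.9), np.float64(-0.2)] yaw_y now 92.8 j7 1.24 pos [649.6 231.2 230.9]
[-0.45  0.61  0.07  1.43 -0.04  1.1   1.24] [[-4.69653356e-02  9.98896498e-01  2.09220560e-04]
 [ 9.58147768e-01  4.49902281e-02  2.82716701e-01]
 [ 2.82395310e-01  1.34783490e-02 -9.59203432e-01]] [-200.5767487  -668.45284311  195.2402103 ]
[575.92152599 227.79774206 376.29982715]
```

View pics/w0b.png

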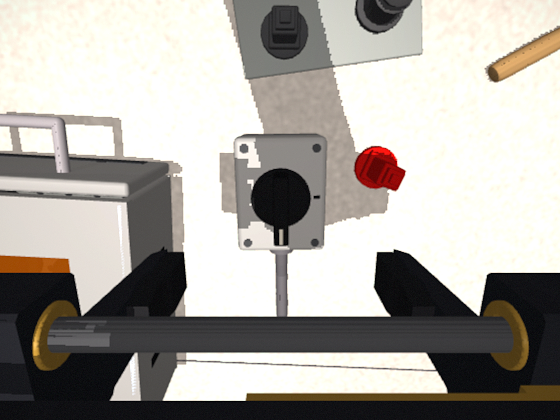

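The wrist view (its down is world +x, its right is +y) shows the isolator disc at (281,198) with the pointer mark at (281,237). The box sides run parallel to the image columns.

Run:
```python
from h import *
d=load("w0")
print(w(d,281,198,72),w(d,281,237,102),w(d,281,192,66), w(d,317,197,60))
for u,v,z in[(284,30,10),(376,12,10),(375,165,10)]:print(w(d,u,v,z))
c=w(d,281,198,72);cmd([c[0],c[1],77],93)
```

```text
[655.85874572 232.55799091  72.        ] [682.13249136 233.72337544 102.        ] [651.71574456 232.37812382  66.        ] [656.43922159 266.68565365  60.        ]
[505.64530771 228.43976216  10.        ]
[486.14999677 314.65692911  10.        ]
[631.13661906 331.8597335   10.        ]
t1.9 rows: [np.float64(-6.4), np.float64(0.9), np.float64(153.9), np.float64(-0.2)] yaw_y now 92.8 j7 1.24 pos [649.6 231.2 230.9]
```

```bash
python3 -m jog '[-5,1,60,0, -5,1,110,0, -5,1,145,0, -5,1,153,0, -5,1,153,0]'; python3 -m jog '[0,0,0,0, 0,0,0,0, 0,0,0,0, 0,0,0,0, 0,0,0,0]' 5 25; python3 -m jog '[0,0,0,-10, 0,0,0,-20, 0,0,0,-30, 0,0,0,-40, 0,0,0,-50, 0,0,0,-60, 0,0,0,-70, 0,0,0,-80,0,0,0,-84,0,0,0,-84]';python3 -m jog '[0,0,0,0, 0,0,0,0]' 88;python3 -m jog '[0,0,-50,0, 0,0,-100,0,0,0,-150,0,0,0,-150,0]'
python3 - <<'E'
from h import *
d=grab("wrist","w1");print(ctrl.state()["joints"][6])
crop(d,"w1b",0,0,560,420,.8)
cmd([595,-9.5,230],0)
E
```

```text
time: 2.58
position: [655.6, 231.5, 78.5]
ee_rot: [-0.073, 3.14, 0.0]
wrist_force: [0.3, 0.2, -0.1]
width: 88.2
grasp_force: 0.0
time: 3.2
position: [655.3, 231.0, 77.8]
ee_rot: [-0.072, 3.141, -0.0]
wrist_force: [0.1, -0.5, 0.2]
width: 40.0
grasp_force: 0.0
time: 4.45
position: [658.3, 230.0, 77.8]
ee_rot: [-2.152, 2.283, -0.005]
wrist_force: [8.7, 1.1, -6.6]
width: 12.9
grasp_force: 25.0
time: 4.7
position: [655.1, 230.9, 77.6]
ee_rot: [2.155, -2.285, -0.0]
wrist_force: [-0.0, 0.6, -0.1]
width: 30.3
grasp_force: 0.0
time: 5.2
position: [657.4, 232.2, 232.8]
ee_rot: [-2.15, 2.28, -0.005]
wrist_force: [0.5, 0.3, 0.1]
width: 70.7
grasp_force: 0.0
2.5200748126480086
t5.2 rows: [np.float64(244.1), np.float64(46.7), np.float64(-0.7), np.float64(-3.4)] yaw_y now 176.6 j7 2.52 pos [656.  231.5 229.8]
```

View pics/w1b.png

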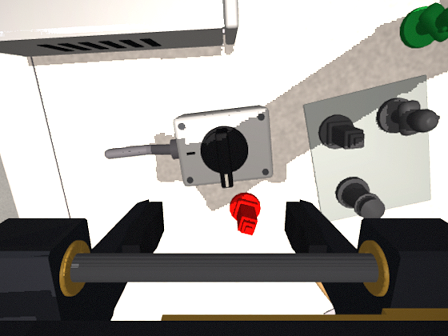

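The pointer mark is now at the box's +y, across the box (conduit to the left), so the isolator is OFF. Next is the drawer handle, with a half turn to keep joint 7 in range.

```bash
python3 -m jog '[14,3,0,10, 28,6,0,20, 42,9,0,30, 56,12,0,40, 70,15,0,50, 85,17,0,60, 100,20,0,70, 115,23,0,80, 130,26,0,90, 145,29,0,100, 160,31,0,110, 175,34,0,120, 190,37,0,130, 205,39,0,140, 220,42,0,150, 232,45,0,160, 244,47,0,170, 244,47,0,177,244,47,0,177]' 30 25
python3 - <<'E'
from h import *
print(ctrl.state()["joints"][6])
cmd([595,-9.5,71],0)
d=grab("wrist","w2");crop(d,"w2b",0,0,560,420,.8)
E
```

```text
time: 7.62
position: [592.9, -9.9, 226.2]
ee_rot: [-2.227, -2.214, 0.004]
wrist_force: [-0.3, -0.6, 0.5]
width: 29.6
grasp_force: 0.0
0.11032491350023915
t7.6 rows: [np.float64(0.5), np.float64(2.5), np.float64(155.2), np.float64(-0.3)] yaw_y now -0.3 j7 0.11 pos [592.9  -9.9 226.2]
```

View pics/w2b.png

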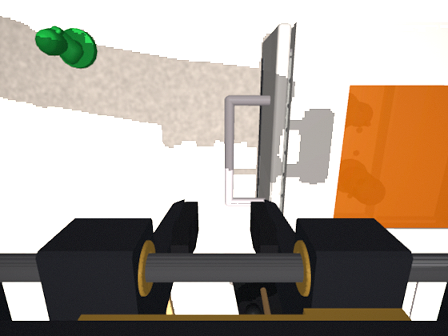

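The bar handle is at column ~230, rows 98–202, in the 0.8-scale view. At least two figures show through the amber window, at about (360,112) and (365,180).

Run:
```python
from h import *
d=load("w2")
for v in(98,150,202): print(w(d,230/.8,v/.8,88))
```

```text
[598.29975029  50.15311941  88.        ]
[598.25508431  -2.94761831  88.        ]
[598.20524708 -62.19616489  88.        ]
```

```bash
python3 -m jog '[0,4,60,0, 0,4,110,0, 0,4,145,0, 0,4,155,0, 0,4,155,0]'; python3 -m jog '[0,0,0,0, 0,0,0,0, 0,0,0,0]' 5 30; python3 -m jog '[0,-8,0,0, 0,-25,0,0, 0,-45,0,0, 0,-65,0,0, 0,-85,0,0, 0,-105,0,0, 0,-123,0,0, 0,-137,0,0, 0,-146,0,0, 0,-150,0,0, 0,-151,0,0,0,-151,0,0]'
```

```text
time: 8.3
position: [598.1, -9.8, 72.8]
ee_rot: [-2.227, -2.215, 0.001]
wrist_force: [0.0, -0.1, 0.4]
width: 29.6
grasp_force: 0.0
time: 8.68
position: [598.7, -9.8, 73.9]
ee_rot: [2.228, 2.214, 0.002]
wrist_force: [-1.9, 0.3, 6.2]
width: 9.2
grasp_force: 30.0
time: 10.18
position: [450.1, -8.6, 73.8]
ee_rot: [2.225, 2.211, 0.008]
wrist_force: [5.2, 0.0, 2.9]
width: 9.0
grasp_force: 30.0
```

```bash
python3 -m jog '[0,0,0,0, 0,0,0,0, 0,0,0,0]' 30; python3 -m jog '[0,0,-50,0, 0,0,-100,0, 0,30,-150,0, 0,60,-200,0, 0,90,-240,0, 0,100,-260,0,0,100,-260,0]' 60
python3 - <<'E'
from h import *
d=grab("wrist","w3");crop(d,"w3b",0,0,560,420,1.4)
print(d["vfov"],ctrl.state()["position"],ctrl.state()["joints"])
E
```

```text
time: 10.55
position: [446.3, -8.9, 72.5]
ee_rot: [-2.228, -2.214, 0.002]
wrist_force: [-1.2, -0.4, -0.3]
width: 29.7
grasp_force: 0.0
time: 11.42
position: [547.8, -9.6, 333.4]
ee_rot: [2.228, 2.213, 0.002]
wrist_force: [-0.0, 0.4, -0.4]
width: 59.9
grasp_force: 0.0
62.56483036654061 [546.55353634  -9.60772262 332.07713619] [-0.42892919  0.28162903  0.45375921  1.72357904 -0.13270877  1.16762853
  0.05504753]
```

View pics/w3b.png

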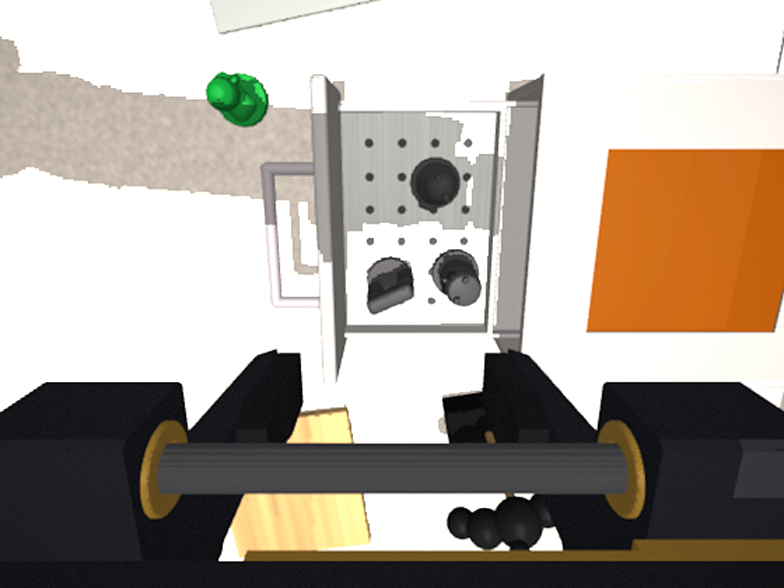

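Drawer out: three figures in the tray. A round one is at (436,184), an arch with its lintel turned slightly is at (390,285), and another round one is at (458,278). I need a closer crop for the foot centres and angles.

Run:
```python
from h import *
d=load("w3");crop(d,"w3c",225,65,375,245,3.3*1,1.0)
R=np.array(d["R"]);print(-R.T@np.array(d["t"]))
k=1/1.4
for n,u,v,z in[("handleTL",268,168,88),("handleBL",277,301,88),("wallback top",488,335,42),("floor corner TL",345,112,20),("floor BL",350,326,20),("floor BR",488,326,20),("floor TR",497,112,20),("roof edge",543,80,120),("roof edge",522,350,120)]:
    print(n,np.round(w(d,u*k,v*k,z),1))
```

```text
[547.35192214  63.12767227 478.78388698]
handleTL [451.1  49.3  88. ]
handleBL [449.9 -59.9  88. ]
wallback top [ 639.8 -110.6   42. ]
floor corner TL [506.8  94.7  20. ]
floor BL [ 504.6 -108.4   20. ]
floor BR [ 644.  -109.6   20. ]
floor TR [642.3  93.6  20. ]
roof edge [652.  107.3 120. ]
roof edge [651.2 -92.7 120. ]
```

View pics/w3c.png

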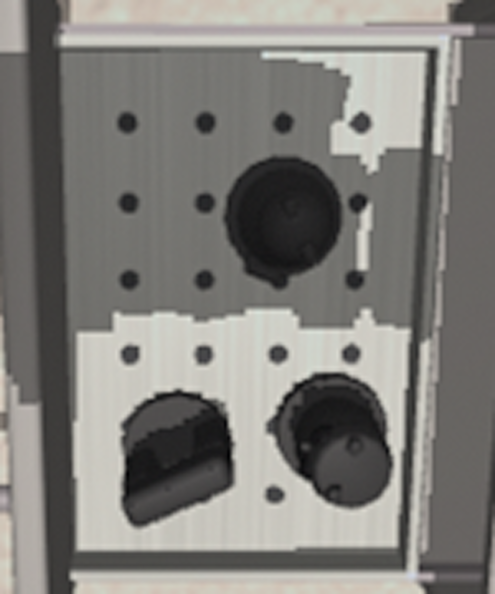

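The crop shows the round figure A's disc at (284,215) and the arch's disc at (178,447), with its lintel running from (130,505) to (230,465). Round figure C's disc is at (332,430) with its head at (352,466).

Run:
```python
from h import *
d=load("w3")
def c(n,u,v,z):
    print(n,np.round(w(d,225+u/3.3,65+v/3.3,z),1))
c("A",284,215,30);c("A top",290,220,88);c("C",332,430,30);c("C top",353,467,85);c("arch",178,447,30);c("arch top",180,480,91)
a=w(d,225+135/3.3,65+522/3.3,85)-w(d,225+231/3.3,65+482/3.3,85);print(np.degrees(np.arctan2(a[1],a[0])))
a=w(d,225+125/3.3,65+485/3.3,91)-w(d,225+228/3.3,65+445/3.3,91);print(np.degrees(np.arctan2(a[1],a[0])))
```

```text
A [587.6  33.5  30. ]
A top [584.4  35.7  88. ]
C [608.6 -52.   30. ]
C top [609.  -51.7  85. ]
arch [546.  -58.6  30. ]
arch top [546.8 -54.2  91. ]
-156.84634792698986
-158.49441438218824
```

```bash
python3 -m jog '[10,10,20,10, 20,20,40,20, 30,30,60,30, 40,40,80,40, 44,40,100,50, 44,40,120,60, 44,40,140,70, 44,40,150,80, 44,40,150,90, 44,40,150,90,44,40,150,90]' 70 25
python3 - <<'E'
from h import *
cmd([586.5,34.5,60],90);cmd([586.5,34.5,60],90);print(ctrl.state()["joints"])
E
```

```text
time: 12.85
position: [586.5, 34.1, 182.2]
ee_rot: [3.141, -0.005, -0.002]
wrist_force: [-0.3, 0.3, -0.6]
width: 69.6
grasp_force: 0.0
t12.8 rows: [np.float64(0.1), np.float64(-0.4), np.float64(122.2), np.float64(-0.2)] yaw_y now -90.2 j7 -1.30 pos [586.5  34.1 182.2]
t12.8 rows: [np.float64(0.1), np.float64(-0.4), np.float64(122.2), np.float64(-0.2)] yaw_y now -90.2 j7 -1.30 pos [586.5  34.1 182.2]
[-0.64337093  0.59289352  0.71279262  1.78830712 -0.46983207  0.93872407
 -1.30364837]
```

```bash
python3 -m jog '[0,0,50,0, 0,0,95,0, 0,0,118,0, 0,0,122,0,0,0,122,0]'; python3 -m jog '[0,0,0,0, 0,0,0,0, 0,0,0,0, 0,0,0,0,0,0,0,0]' 5 30;python3 -m jog '[0,0,-10,0, 0,0,-50,0, 0,0,-100,0, 0,0,-130,0,0,0,-130,0]'
python3 - <<'E'
from h import *
cmd([464.3,-303.3,190],-90);print(ctrl.state()["joints"])
E
```

```text
time: 13.48
position: [587.8, 34.1, 61.4]
ee_rot: [-3.141, 0.009, -0.001]
wrist_force: [-0.3, -0.4, 0.5]
width: 69.9
grasp_force: 0.0
time: 14.1
position: [587.4, 34.2, 60.8]
ee_rot: [3.141, -0.01, 0.0]
wrist_force: [0.3, -0.2, 0.4]
width: 25.3
grasp_force: 30.0
time: 14.72
position: [588.9, 34.1, 193.4]
ee_rot: [-3.141, 0.01, -0.007]
wrist_force: [-0.6, -0.0, -1.2]
width: 25.1
grasp_force: 30.0
t14.7 rows: [np.float64(-122.4), np.float64(338.2), np.float64(2.5), np.float64(-0.4)] yaw_y now -90.4 j7 -1.31 pos [588.9  34.1 193.4]
[-0.65272464  0.5808579   0.72729281  1.77925367 -0.46440755  0.95503305
 -1.31059042]
```

```bash
python3 -m jog '[-8,25,0,0, -26,75,0,0, -46,130,0,0, -66,185,0,0, -86,240,0,0, -104,290,0,0, -118,325,0,0, -124,337,0,0,-124,337,0,0,-124,337,0,0]'
python3 - <<'E'
from h import *
cmd([464.3,-303.3,54],-90);cmd([464.3,-303.3,54],-90);print(ctrl.state()["joints"],ctrl.state()["width"])
E
```

```text
time: 15.98
position: [462.1, -299.9, 190.2]
ee_rot: [-3.14, 0.006, 0.001]
wrist_force: [0.3, -0.2, -1.7]
width: 25.2
grasp_force: 30.0
t16.0 rows: [np.float64(2.2), np.float64(3.6), np.float64(136.2), np.float64(-0.2)] yaw_y now -90.2 j7 -0.68 pos [ 462.1 -299.9  190.2]
t16.0 rows: [np.float64(2.2), np.float64(3.6), np.float64(136.2), np.float64(-0.2)] yaw_y now -90.2 j7 -0.68 pos [ 462.1 -299.9  190.2]
[-0.0617746   0.52556258  0.74716062  1.87873177 -0.44690807  0.91233818
 -0.67509786] 25.247545429732035
```

```bash
python3 -m jog '[2,3,50,0, 2,3,95,0, 2,3,120,0, 2,3,130,0, 2,3,135,0,2,3,135,0,2,3,136,0]'; python3 -m jog '[0,0,0,0, 0,0,0,0, 0,0,0,0]' 60;python3 -m jog '[0,0,-20,0, 0,0,-80,0, 0,0,-130,0,0,0,-130,0]'
python3 - <<'E'
from h import *
cmd([609,-52,190],-90);cmd([609,-52,60],-90)
E
```

```text
time: 16.85
position: [463.9, -305.2, 55.6]
ee_rot: [3.141, -0.01, 0.002]
wrist_force: [-1.1, -0.0, -1.2]
width: 25.3
grasp_force: 30.0
time: 17.23
position: [463.3, -305.0, 54.9]
ee_rot: [3.141, -0.01, 0.0]
wrist_force: [0.8, 0.3, 0.8]
width: 53.0
grasp_force: 0.0
time: 17.73
position: [465.2, -306.8, 189.5]
ee_rot: [3.138, -0.011, 0.012]
wrist_force: [0.6, -0.3, 0.5]
width: 59.6
grasp_force: 0.0
t17.7 rows: [np.float64(142.0), np.float64(-255.8), np.float64(-0.3), np.float64(-0.4)] yaw_y now -90.4 j7 -0.66 pos [ 465.2 -306.8  189.5]
t17.7 rows: [np.float64(141.1), np.float64(-256.2), np.float64(129.7), np.float64(-0.4)] yaw_y now -90.4 j7 -0.66 pos [ 465.2 -306.8  189.5]
```

```bash
python3 -m jog '[10,-18,0,0, 35,-62,0,0, 62,-110,0,0, 90,-160,0,0, 115,-205,0,0, 135,-240,0,0, 143,-254,0,0, 143,-254,0,0, 143,-254,0,0]' 70
python3 - <<'E'
from h import *
d=grab("wrist","w4");cmd([609,-52,60],-90);print(px(d,[609,-52,89]),px(d,[609,-52,30]))
crop(d,"w4b",0,0,560,420,1.2,1.2)
E
```

```text
time: 18.85
position: [606.8, -54.4, 184.9]
ee_rot: [3.14, -0.015, -0.001]
wrist_force: [-0.8, 0.3, 0.7]
width: 70.0
grasp_force: 0.0
t18.9 rows: [np.float64(2.2), np.float64(-2.5), np.float64(124.9), np.float64(-0.6)] yaw_y now -90.6 j7 -1.15 pos [606.9 -54.4 184.9]
[276.27333134 206.77214187] [276.84907134 188.28345385]
```

View pics/w4b.png

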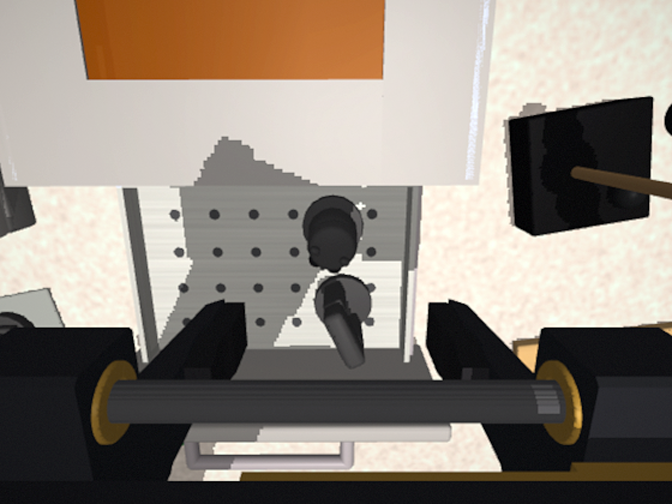

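C's foot is at (277,188) in camera pixels, as predicted, and the arch is standing at (285,250). Gripping C.

```bash
python3 -m jog '[2,-2,50,0, 2,-2,95,0, 2,-2,118,0, 2,-2,125,0,2,-2,125,0]'; python3 -m jog '[0,0,0,0, 0,0,0,0, 0,0,0,0, 0,0,0,0,0,0,0,0]' 5 30;python3 -m jog '[0,0,-10,0, 0,0,-50,0, 0,0,-100,0, 0,0,-130,0,0,0,-130,0]'
python3 - <<'E'
from h import *
cmd([378.4,-264.1,190],-90);print(ctrl.state()["joints"])
E
```

```text
time: 19.52
position: [610.4, -50.5, 60.6]
ee_rot: [3.141, -0.011, 0.002]
wrist_force: [0.4, -0.4, 0.0]
width: 70.4
grasp_force: 0.0
time: 20.15
position: [610.0, -50.1, 59.9]
ee_rot: [3.141, -0.01, 0.001]
wrist_force: [0.3, -0.4, 0.9]
width: 31.5
grasp_force: 30.0
time: 20.78
position: [611.3, -50.1, 192.3]
ee_rot: [-3.141, 0.01, -0.007]
wrist_force: [-0.5, 1.0, -0.6]
width: 31.1
grasp_force: 30.0
t20.8 rows: [np.float64(-231.5), np.float64(215.5), np.float64(1.2), np.float64(-0.4)] yaw_y now -90.4 j7 -1.16 pos [611.3 -50.1 192.3]
[-0.49608457  0.62541018  0.73135465  1.71695096 -0.48939155  0.98530478
 -1.16008147]
```

```bash
python3 -m jog '[-15,14,0,0, -50,46,0,0, -90,83,0,0, -130,120,0,0, -170,157,0,0, -205,190,0,0, -225,207,0,0, -232,214,0,0,-232,214,0,0,-232,214,0,0]'
python3 - <<'E'
from h import *
cmd([378.4,-264.1,53],-90);print(ctrl.state()["joints"],ctrl.state()["width"])
E
```

```text
time: 22.02
position: [377.1, -261.5, 189.4]
ee_rot: [-3.141, 0.007, 0.001]
wrist_force: [0.2, -0.7, -1.4]
width: 31.2
grasp_force: 30.0
t22.0 rows: [np.float64(1.4), np.float64(2.6), np.float64(136.4), np.float64(-0.3)] yaw_y now -90.3 j7 -0.68 pos [ 377.1 -261.5  189.4]
[-0.16867315  0.37275865  0.82953127  2.10595757 -0.37823532  0.81465445
 -0.68374808] 31.17955919371219
```

```bash
python3 -m jog '[1,2,50,0, 1,2,95,0, 1,2,120,0, 1,2,130,0, 1,2,135,0,1,2,136,0,1,2,137,0]'; python3 -m jog '[0,0,0,0, 0,0,0,0, 0,0,0,0]' 62;python3 -m jog '[0,0,-20,0, 0,0,-80,0, 0,0,-130,0,0,0,-130,0]'
python3 - <<'E'
from h import *
cmd([546.3,-57,190],112);print(ctrl.state()["joints"])
E
```

```text
time: 22.9
position: [378.1, -264.6, 53.4]
ee_rot: [3.141, -0.01, 0.002]
wrist_force: [0.1, 0.2, 0.2]
width: 31.2
grasp_force: 30.0
time: 23.28
position: [377.6, -264.5, 52.9]
ee_rot: [3.141, -0.01, 0.001]
wrist_force: [1.1, 1.4, -0.1]
width: 59.0
grasp_force: 0.0
time: 23.78
position: [379.4, -265.5, 185.6]
ee_rot: [3.14, -0.01, 0.01]
wrist_force: [0.8, -0.4, -0.3]
width: 61.9
grasp_force: 0.0
t23.8 rows: [np.float64(165.7), np.float64(-209.5), np.float64(-3.8), np.float64(-22.4)] yaw_y now -90.4 j7 -0.65 pos [ 379.4 -265.5  185.6]
[-0.16809844  0.3893374   0.84140058  2.10494927 -0.40610974  0.80580575
 -0.65485732]
```

```bash
python3 -m jog '[12,-15,0,-5, 38,-48,0,-10, 68,-86,0,-15, 98,-124,0,-20, 128,-162,0,-22, 153,-193,0,-22, 166,-207,0,-22, 168,-209,0,-22, 168,-209,0,-22]' 50
python3 - <<'E'
from h import *
d=grab("wrist","w5");cmd([546.3,-57,60],112);cmd([546.3,-57,60],112)
f=load("w3")
for X in([546.3,-57,30],[546.3+19,-57+8,91],[546.3-19,-57-8,91]):print(px(d,X)*1.2)
crop(d,"w5b",0,0,560,420,1.2,1.2)
E
```

```text
time: 24.9
position: [545.7, -57.9, 182.3]
ee_rot: [3.086, 0.587, -0.002]
wrist_force: [0.2, 0.4, -0.3]
width: 50.0
grasp_force: 0.0
t24.9 rows: [np.float64(1.1), np.float64(-0.9), np.float64(122.5), np.float64(-0.5)] yaw_y now -68.5 j7 -0.81 pos [545.7 -58.1 182.5]
t24.9 rows: [np.float64(1.1), np.float64(-0.9), np.float64(122.5), np.float64(-0.5)] yaw_y now -68.5 j7 -0.81 pos [545.7 -58.1 182.5]
[335.16115844 228.26298234]
[334.18027702 218.3260463 ]
[335.87220146 284.55842449]
```

View pics/w5b.png

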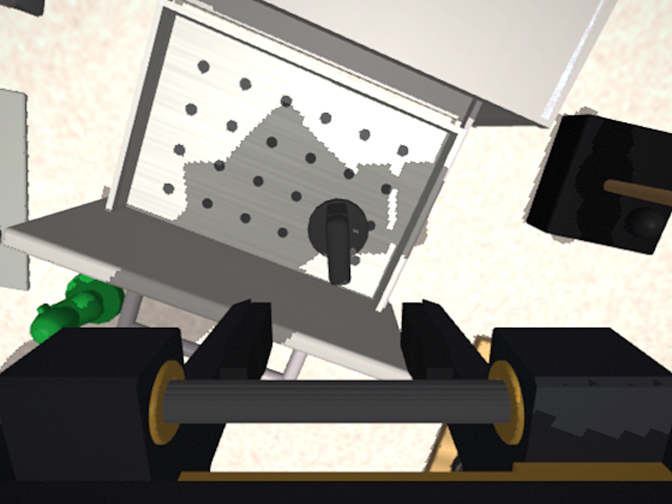

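The arch is in line with the fingers, disc at (338,228) and lintel pointing almost straight down the picture. Gripping it.

```bash
python3 -m jog '[1,0,50,2, 1,0,95,2, 1,0,118,2, 1,0,123,2,1,0,123,2]'; python3 -m jog '[0,0,0,0, 0,0,0,0, 0,0,0,0, 0,0,0,0,0,0,0,0]' 5 30;python3 -m jog '[0,0,-10,0, 0,0,-50,0, 0,0,-100,0, 0,0,-130,0,0,0,-130,0]'
python3 - <<'E'
from h import *
cmd([391.4,-363.3,190],-90);print(ctrl.state()["joints"])
E
```

```text
time: 25.58
position: [547.8, -57.0, 60.4]
ee_rot: [3.096, 0.534, 0.001]
wrist_force: [-0.7, 0.1, -0.2]
width: 49.9
grasp_force: 0.0
time: 26.2
position: [547.8, -56.2, 59.8]
ee_rot: [3.095, 0.535, 0.0]
wrist_force: [-0.4, -0.3, 0.8]
width: 13.7
grasp_force: 29.8
time: 26.82
position: [549.2, -56.3, 192.2]
ee_rot: [3.095, 0.536, 0.007]
wrist_force: [-0.2, 0.1, -1.4]
width: 13.7
grasp_force: 29.8
t26.8 rows: [np.float64(-251.8), np.float64(236.2), np.float64(1.3), np.float64(19.6)] yaw_y now -70.4 j7 -0.84 pos [549.2 -56.3 192.2]
[-0.49977185  0.50480303  0.69335922  1.87718906 -0.40719782  0.89966254
 -0.83851145]
```

```bash
python3 -m jog '[-16,15,0,4, -54,50,0,8, -97,90,0,12, -140,130,0,16, -183,170,0,20, -222,206,0,20, -244,226,0,20, -252,234,0,20,-252,234,0,20,-252,234,0,20]'
python3 - <<'E'
from h import *
cmd([391.4,-363.3,53],-90);print(ctrl.state()["joints"],ctrl.state()["width"])
E
```

```text
time: 28.08
position: [389.6, -359.7, 189.2]
ee_rot: [-3.14, 0.008, 0.001]
wrist_force: [0.9, 0.6, -0.9]
width: 13.6
grasp_force: 29.8
t28.1 rows: [np.float64(1.9), np.float64(3.7), np.float64(136.2), np.float64(-0.3)] yaw_y now -90.3 j7 -0.49 pos [ 389.6 -359.7  189.2]
[ 0.05674109  0.50618262  0.79836264  1.93299286 -0.46182727  0.89532232
 -0.4852617 ] 13.565330376971415
```

```bash
python3 -m jog '[1,3,50,0, 1,3,95,0, 1,3,120,0, 1,3,130,0, 1,3,135,0,1,3,136,0,1,3,137,0]'; python3 -m jog '[0,0,0,0, 0,0,0,0, 0,0,0,0]' 44;python3 -m jog '[0,0,-20,0, 0,0,-80,0, 0,0,-135,0,0,0,-180,0,30,0,-180,0,30,0,-180,0]'
python3 - <<'E'
from h import *
cmd([480,245,240],90);print(ctrl.state()["joints"])
d=grab("wrist","w6");crop(d,"w6b",0,0,560,420,1.2,1.0)
t=grab("top","top2");crop(t,"t2b",165,95,425,305,2.8,1.2)
E
```

```text
time: 28.95
position: [390.6, -364.5, 53.5]
ee_rot: [3.141, -0.01, 0.002]
wrist_force: [-0.3, -1.2, -1.4]
width: 13.4
grasp_force: 29.8
time: 29.32
position: [390.1, -364.3, 52.9]
ee_rot: [3.141, -0.01, 0.001]
wrist_force: [0.0, 0.3, 0.7]
width: 41.4
grasp_force: 0.0
time: 30.08
position: [422.1, -364.0, 234.3]
ee_rot: [3.141, -0.006, 0.004]
wrist_force: [-0.2, 0.1, -0.4]
width: 44.0
grasp_force: 0.0
t30.1 rows: [np.float64(55.7), np.float64(-609.2), np.float64(-6.2), np.float64(-0.2)] yaw_y now -90.2 j7 -0.55 pos [ 422.1 -364.   234.3]
[ 0.01183909  0.49430534  0.8380503   1.82949737 -0.43139662  1.00778661
 -0.54824078]
```

View pics/t2b.png

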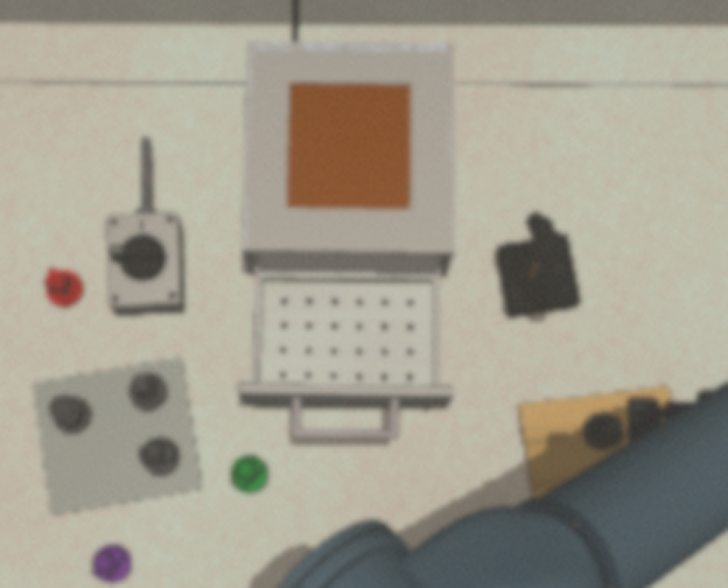

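The tray is empty, the isolator pointer still points to +y (OFF), and the mat figures have not moved. Now over the mat.

```bash
python3 -m jog '[3,-30,-20,0, 8,-85,-40,0, 13,-140,-66,0, 18,-195,-66,0, 23,-250,-66,0, 28,-305,-66,0, 33,-360,-66,0, 38,-415,-66,0, 43,-470,-66,0, 48,-525,-66,0, 53,-575,-66,0, 58,-610,-66,0, 58,-624,-66,0, 58,-624,-66,0, 58,-624,-66,0]' 60
python3 - <<'E'
from h import *
print(ctrl.state()["joints"])
d=grab("wrist","w7");crop(d,"w7b",120,0,440,260,2.3,0.9);print(ctrl.state()["position"])
E
```

```text
time: 32.05
position: [482.1, 256.9, 298.9]
ee_rot: [3.141, -0.015, -0.0]
wrist_force: [0.8, -0.0, -0.2]
width: 59.8
grasp_force: 0.0
[-1.13465974  0.35244759  0.72262287  1.77910474 -0.2575852   1.10726878
 -1.90612252]
[482.16763473 257.11490208 298.9497103 ]
```

View pics/w7b.png

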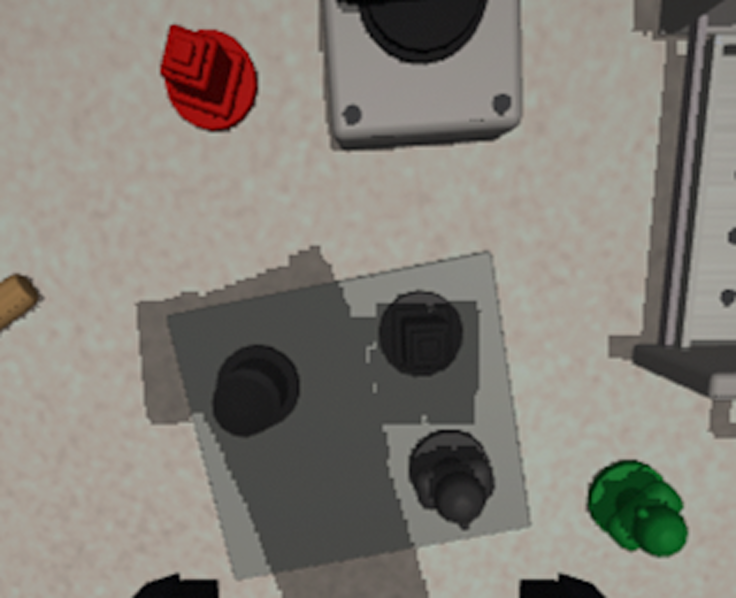

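The mat holds three figures, read in the crop:
- **Obelisk:** disc (421,334), top (427,348), edges turned about 6°.
- **Tower:** disc (257,388), top about (247,401).
- **Bust:** disc (451,470), head (460,496), nose (464,525).

Run:
```python
from h import *
d=load("w7")
for n,u,v,z in[("obelisk",421,334,14),("ob top",427,348,77),("tower",257,388,14),("tower top",247,402,72),("bust",451,470,14),("bust head",460,496,64)]:
    print(n,np.round(w(d,120+u/2.3,v/2.3,z),1))
cmd([0,0,0],-84)
```

```text
obelisk [508.1 227.8  14. ]
ob top [508.5 229.1  77. ]
tower [479.9 317.1  14. ]
tower top [483.3 313.9  72. ]
bust [432.2 210.3  14. ]
bust head [432.8 210.9  64. ]
t32.1 rows: [np.float64(-479.8), np.float64(261.5), np.float64(299.0), np.float64(-6.5)] yaw_y now -90.5 j7 -1.91 pos [482.2 257.1 298.9]
```

```bash
python3 -m jog '[10,10,50,-3, 26,29,105,-6, 26,29,150,-6, 26,29,150,-6, 26,29,150,-6]'
python3 - <<'E'
from h import *
cmd([508.3,228.3,44],-84);cmd([508.3,228.3,44],-84)
E
```

```text
time: 32.72
position: [508.9, 230.0, 150.5]
ee_rot: [-3.137, -0.153, -0.003]
wrist_force: [0.1, 0.7, 0.1]
width: 60.1
grasp_force: 0.0
t32.7 rows: [np.float64(-0.9), np.float64(1.7), np.float64(106.5), np.float64(-0.4)] yaw_y now -84.4 j7 -1.61 pos [508.9 230.  150.5]
t32.7 rows: [np.float64(-0.9), np.float64(1.7), np.float64(106.5), np.float64(-0.4)] yaw_y now -84.4 j7 -1.61 pos [508.9 230.  150.5]
```

```bash
python3 -m jog '[-1,0,50,0, -1,0,85,0, -1,0,102,0, -1,0,106,0,-1,0,106,0]'; python3 -m jog '[0,0,0,0, 0,0,0,0, 0,0,0,0, 0,0,0,0,0,0,0,0]' 5 30;python3 -m jog '[0,0,-10,0, 0,0,-50,0, 0,0,-100,0, 0,0,-146,0,0,0,-146,0]'
python3 - <<'E'
from h import *
cmd([555,-5,190],-90);print(ctrl.state()["joints"])
E
```

```text
time: 33.35
position: [507.9, 230.4, 44.1]
ee_rot: [-3.137, -0.154, -0.003]
wrist_force: [-1.1, 0.3, -0.1]
width: 60.0
grasp_force: 0.0
time: 33.98
position: [506.9, 229.9, 42.8]
ee_rot: [3.138, 0.154, 0.0]
wrist_force: [-0.0, 0.1, 0.5]
width: 21.8
grasp_force: 29.8
time: 34.6
position: [508.9, 230.7, 192.4]
ee_rot: [-3.134, -0.154, -0.009]
wrist_force: [-0.5, -0.2, -1.2]
width: 21.7
grasp_force: 29.8
t34.6 rows: [np.float64(22.8), np.float64(239.1), np.float64(1.8), np.float64(5.6)] yaw_y now -84.4 j7 -1.64 pos [508.9 230.7 192.4]
[-0.9876924   0.50152848  0.64214263  1.85977877 -0.37892996  0.8971981
 -1.63857157]
```

```bash
python3 -m jog '[2,18,0,2, 6,58,0,4, 11,105,0,6, 16,152,0,6, 21,195,0,6, 24,226,0,6, 25,238,0,6,25,238,0,6,25,238,0,6]'
python3 - <<'E'
from h import *
cmd([555,-5,60],-90);print(ctrl.state()["joints"],ctrl.state()["width"])
E
```

```text
time: 35.72
position: [554.6, -2.8, 188.2]
ee_rot: [-3.141, 0.007, 0.002]
wrist_force: [-0.9, -0.2, -1.3]
width: 21.8
grasp_force: 29.8
t35.7 rows: [np.float64(0.6), np.float64(2.2), np.float64(128.2), np.float64(-0.3)] yaw_y now -90.3 j7 -1.29 pos [554.6  -2.8 188.2]
[-0.58289505  0.51519141  0.67860082  1.86849029 -0.40641924  0.90091149
 -1.28503629] 21.75794060797311
```

```bash
python3 -m jog '[0,1,50,0, 0,1,95,0, 0,1,115,0, 0,1,124,0, 0,1,127,0,0,1,128,0,0,1,129,0]'; python3 -m jog '[0,0,0,0, 0,0,0,0, 0,0,0,0]' 50;python3 -m jog '[0,0,-20,0, 0,0,-80,0, 0,0,-130,0,0,0,-130,0]'
python3 - <<'E'
from h import *
cmd([432.4,210.5,190],-82);print(ctrl.state()["joints"])
E
```

```text
time: 36.6
position: [555.7, -5.4, 60.6]
ee_rot: [-3.141, 0.01, -0.003]
wrist_force: [-0.0, 0.6, -0.4]
width: 22.1
grasp_force: 29.8
time: 36.98
position: [555.1, -5.4, 59.9]
ee_rot: [-3.142, 0.01, -0.0]
wrist_force: [1.2, 0.1, -0.3]
width: 48.9
grasp_force: 0.0
time: 37.48
position: [557.8, -5.9, 194.5]
ee_rot: [-3.14, 0.011, -0.013]
wrist_force: [-0.6, 0.5, 0.1]
width: 49.9
grasp_force: 0.0
t37.5 rows: [np.float64(-126.9), np.float64(-215.5), np.float64(3.8), np.float64(-8.4)] yaw_y now -90.4 j7 -1.28 pos [557.8  -5.9 194.5]
[-0.587842    0.50917335  0.69315616  1.86369968 -0.40888006  0.90583978
 -1.27959586]
```

```bash
cat > chk.py <<'E'
from h import *
a=load("top1");b=grab("top","topx");P=dict(tower=(481,316,40),bust=(432,210,40),obelisk0=(508,228,40))
for n,X in P.items():
    u,v=px(a,X).astype(int);A=a["img"][v-14:v+15,u-14:u+15].mean(2);B=b["img"][v-14:v+15,u-14:u+15].mean(2)
    f=lambda I:np.round([np.mean(x) for x in np.nonzero(I<75)]+[(I<75).sum()],1)
    print(n,np.abs(A-B).mean().round(1),f(A),f(B))
E
python3 chk.py; python3 -m jog '[-10,-17,0,-2, -31,-53,0,-4, -56,-95,0,-6, -81,-138,0,-8, -105,-180,0,-8, -120,-207,0,-8, -125,-216,0,-8, -125,-216,0,-8, -125,-216,0,-8]' 60;python3 - <<'E'
from h import *
cmd([432.4,210.5,44],-82);cmd([432.4,210.5,44],-82)
E
```

```text
tower 10.2 [ 16.3  14.8 135. ] [ 16.4  14.9 122. ]
bust 15.7 [ 16.4  14.6 128. ] [ 19.2  19.5 254. ]
obelisk0 20.8 [ 16.5  15.5 120. ] [nan nan  0.]
time: 38.65
position: [431.8, 210.0, 189.6]
ee_rot: [3.134, 0.206, -0.0]
wrist_force: [0.6, -0.3, -0.2]
width: 60.3
grasp_force: 0.0
t38.6 rows: [np.float64(0.6), np.float64(-0.6), np.float64(145.6), np.float64(-0.5)] yaw_y now -82.5 j7 -1.68 pos [431.8 210.  189.6]
t38.6 rows: [np.float64(0.6), np.float64(-0.6), np.float64(145.6), np.float64(-0.5)] yaw_y now -82.5 j7 -1.68 pos [431.8 210.  189.6]
  return _methods._mean(a, axis=axis, dtype=dtype,
  ret = ret.dtype.type(ret / rcount)
```

```bash
cat > blob.py <<'E'
from h import *
import sys
X=np.array([float(a) for a in sys.argv[1:4]])
d=grab("wrist","wb");g=d["img"].mean(2)
m=(g<48).astype(np.uint8)
n,l,s,c=cv2.connectedComponentsWithStats(m)
print("pred foot",px(d,X+[0,0,10]),"top",px(d,X+[0,0,68]))
for i in range(1,n):
    if s[i,4]>150: print(s[i],c[i].round(1))
E
python3 blob.py 432.4 210.5 4
```

```text
pred foot [279.21298408 184.99353224] top [279.15739896 201.0445169 ]
[523  49  34  57 379] [532.   78.3]
[535  54  25  44 752] [549.2  76.8]
[160  95  36  49 767] [179.5 121. ]
[ 255  161   47   58 1909] [277.2 187. ]
[ 356  194   56   56 1341] [380.3 219. ]
[    0   250   560   170 64447] [277.5 346. ]
```

The bust is where predicted (blob 255–302 across, predicted 279). Gripping it.

```bash
python3 -m jog '[0,0,50,0, 0,0,100,0, 0,0,135,0, 0,0,145,0,0,0,145,0,0,0,145,0]'; python3 -m jog '[0,0,0,0, 0,0,0,0, 0,0,0,0, 0,0,0,0,0,0,0,0]' 5 30;python3 -m jog '[0,0,-10,0, 0,0,-50,0, 0,0,-100,0, 0,0,-146,0,0,0,-146,0]'
python3 - <<'E'
from h import *
cmd([605,55,190],-90);print(ctrl.state()["joints"])
E
```

```text
time: 39.45
position: [432.5, 211.6, 46.0]
ee_rot: [-3.134, -0.208, -0.003]
wrist_force: [0.2, -0.5, 0.6]
width: 60.0
grasp_force: 0.0
time: 40.08
position: [433.1, 211.9, 46.4]
ee_rot: [-3.133, -0.208, -0.005]
wrist_force: [-1.2, -1.3, 18.2]
width: 23.8
grasp_force: 32.8
time: 40.7
position: [433.1, 212.4, 193.6]
ee_rot: [-3.131, -0.209, -0.008]
wrist_force: [0.2, 0.6, -0.6]
width: 23.9
grasp_force: 31.3
t40.7 rows: [np.float64(149.5), np.float64(178.9), np.float64(3.8), np.float64(7.6)] yaw_y now -82.4 j7 -1.67 pos [433.1 212.4 193.6]
[-1.1108994   0.37107125  0.69201707  2.0479071  -0.32337589  0.82309742
 -1.66799768]
```

```bash
python3 -m jog '[12,14,0,2, 37,44,0,4, 68,80,0,6, 98,116,0,8, 125,148,0,8, 143,170,0,8, 150,178,0,8,150,178,0,8,150,178,0,8]'
python3 - <<'E'
from h import *
s=ctrl.state();cmd([605,55,62],-90);print(s["width"],s["wrist_force"],s["grasp_force"])
E
```

```text
time: 41.82
position: [602.8, 55.9, 190.1]
ee_rot: [-3.141, 0.009, 0.002]
wrist_force: [0.5, 0.1, -0.4]
width: 24.1
grasp_force: 31.5
t41.8 rows: [np.float64(2.4), np.float64(1.0), np.float64(128.1), np.float64(-0.3)] yaw_y now -90.3 j7 -1.36 pos [602.8  55.9 190.1]
24.132599747110245 [ 0.5275887   0.14564231 -0.39910527] 31.506840958093676
```

```bash
python3 -m jog '[2,1,50,0, 2,1,95,0, 2,1,115,0, 2,1,123,0, 2,1,126,0,2,1,126,0]';python3 -m jog '[0,0,1,0, 0,0,1,0]';python3 -m jog '[0,0,1,0, 0,0,1,0]'; python3 -m jog '[0,0,1,0, 0,0,1,0]'
```

```text
time: 42.58
position: [606.6, 53.9, 65.9]
ee_rot: [-3.141, 0.01, -0.003]
wrist_force: [0.4, 0.0, -0.9]
width: 24.1
grasp_force: 31.6
time: 42.82
position: [606.0, 53.9, 64.2]
ee_rot: [-3.141, 0.01, -0.001]
wrist_force: [-0.0, 0.1, -1.5]
width: 24.4
grasp_force: 31.6
time: 43.08
position: [605.7, 53.9, 62.7]
ee_rot: [-3.142, 0.01, 0.0]
wrist_force: [-0.1, -0.4, -0.3]
width: 23.6
grasp_force: 31.6
time: 43.32
position: [606.4, 53.8, 62.5]
ee_rot: [-3.141, 0.01, -0.002]
wrist_force: [-1.1, 0.5, 5.4]
width: 24.2
grasp_force: 33.1
```

Contact with the tray floor (5 N), so I release here.

```bash
python3 -m jog '[0,0,0,0, 0,0,0,0, 0,0,0,0]' 52;python3 -m jog '[0,0,-20,0, 0,0,-80,0, 0,0,-130,0,0,0,-130,0,0,0,-130,0]'
python3 chk.py 2>/dev/null
python3 - <<'E'
from h import *
cmd([481,316.5,190],-90);print(ctrl.state()["joints"])
E
```

```text
time: 43.7
position: [606.1, 53.8, 62.1]
ee_rot: [3.142, -0.01, 0.001]
wrist_force: [0.5, 0.1, 3.7]
width: 51.4
grasp_force: 1.6
time: 44.32
position: [605.1, 54.0, 191.6]
ee_rot: [-3.141, 0.01, 0.001]
wrist_force: [-0.5, 0.2, 0.4]
width: 51.9
grasp_force: 0.0
tower 11.5 [ 16.3  14.8 135. ] [ 17.1  15.7 130. ]
bust 40.0 [ 16.4  14.6 128. ] [ 13.3  14.1 780. ]
obelisk0 29.2 [ 16.5  15.5 120. ] [ 15.9  18.5 500. ]
t44.4 rows: [np.float64(-125.4), np.float64(-261.7), np.float64(1.1), np.float64(-0.4)] yaw_y now -90.4 j7 -1.36 pos [604.7  54.  190.9]
[-0.6419532   0.60587339  0.68552053  1.72750787 -0.45114013  0.97388319
 -1.36055523]
```

```bash
python3 -m jog '[-8,-16,0,0, -26,-54,0,0, -48,-100,0,0, -70,-146,0,0, -92,-192,0,0, -111,-232,0,0, -122,-255,0,0, -125,-262,0,0,-125,-262,0,0,-125,-262,0,0]' 60;python3 blob.py 481 316.5 4;  python3 - <<'E'
from h import *
cmd([481,316.5,44],-90);print(ctrl.state()["joints"])
E
```

```text
time: 45.62
position: [483.0, 315.1, 191.7]
ee_rot: [3.141, -0.014, 0.0]
wrist_force: [0.1, 0.7, 0.7]
width: 60.0
grasp_force: 0.0
pred foot [278.16097096 187.25548072] top [277.88974122 203.58339704]
[233   0  38  25 481] [252.4  12. ]
[328   0 100  52 508] [358.8  38.2]
[516   0  33 146 945] [532.7  60.7]
[ 254  164   47   56 1990] [276.8 190.8]
[    0   228   560   192 67387] [284.9 344.1]
t45.7 rows: [np.float64(-2.1), np.float64(-1.5), np.float64(147.7), np.float64(-0.5)] yaw_y now -90.5 j7 -1.86 pos [483.1 315.1 191.7]
[-1.16116939  0.55277163  0.6942694   1.80984919 -0.42975122  0.93525814
 -1.85862015]
```

The tower is where predicted (254–301 across, centre 277.5). Gripping it.

```bash
python3 -m jog '[-1,-1,50,0, -1,-1,100,0, -1,-1,135,0, -1,-1,145,0,-1,-1,147,0,-1,-1,147,0]'; python3 -m jog '[0,0,0,0, 0,0,0,0, 0,0,0,0, 0,0,0,0,0,0,0,0]' 5 30;python3 -m jog '[0,0,-10,0, 0,0,-50,0, 0,0,-100,0, 0,0,-146,0,0,0,-146,0]'
python3 - <<'E'
from h import *
cmd([605,-65,190],-90);print(ctrl.state()["joints"])
E
```

```text
time: 46.42
position: [482.4, 318.0, 46.0]
ee_rot: [-3.14, 0.011, -0.003]
wrist_force: [-0.0, 0.1, 0.7]
width: 59.9
grasp_force: 0.0
time: 47.05
position: [481.4, 317.8, 44.9]
ee_rot: [-3.141, 0.01, -0.0]
wrist_force: [-0.1, -0.1, 2.8]
width: 25.3
grasp_force: 30.0
time: 47.68
position: [483.5, 318.5, 194.5]
ee_rot: [-3.137, 0.011, -0.008]
wrist_force: [0.4, 0.4, -2.1]
width: 25.1
grasp_force: 30.0
t47.7 rows: [np.float64(124.1), np.float64(382.7), np.float64(3.5), np.float64(-0.4)] yaw_y now -90.4 j7 -1.86 pos [483.5 318.5 194.5]
[-1.17024969  0.55076975  0.7019406   1.80797008 -0.43464475  0.93517915
 -1.85696824]
```

```bash
python3 -m jog '[8,24,0,0, 24,73,0,0, 42,130,0,0, 60,187,0,0, 78,244,0,0, 96,300,0,0, 112,348,0,0, 121,374,0,0, 125,382,0,0,125,382,0,0,125,382,0,0]'
python3 - <<'E'
from h import *
s=ctrl.state();cmd([605,-65,62],-90);print(s["width"],s["wrist_force"],s["grasp_force"])
E
```

```text
time: 49.05
position: [603.6, -63.1, 190.3]
ee_rot: [-3.141, 0.006, 0.001]
wrist_force: [-0.7, 0.0, -0.4]
width: 24.7
grasp_force: 30.0
t49.0 rows: [np.float64(1.5), np.float64(2.1), np.float64(128.3), np.float64(-0.2)] yaw_y now -90.2 j7 -1.16 pos [603.6 -63.1 190.3]
24.68322661463919 [-0.68209936  0.04083393 -0.38745494] 30.00018049031496
```

```bash
python3 -m jog '[1,1,50,0, 1,1,95,0, 1,1,115,0, 1,1,123,0, 1,1,127,0,1,1,127,0]';python3 -m jog '[0,0,1,0, 0,0,1,0]';python3 -m jog '[0,0,1,0, 0,0,1,0]'
```

```text
time: 49.8
position: [605.7, -66.2, 64.8]
ee_rot: [3.142, -0.01, 0.003]
wrist_force: [-0.2, -0.2, -1.4]
width: 25.0
grasp_force: 30.0
time: 50.05
position: [605.3, -66.2, 63.2]
ee_rot: [-3.142, 0.01, -0.001]
wrist_force: [0.0, 0.1, -0.8]
width: 25.3
grasp_force: 30.0
time: 50.3
position: [604.9, -66.1, 61.7]
ee_rot: [-3.142, 0.01, 0.0]
wrist_force: [-0.1, 0.2, -0.9]
width: 25.1
grasp_force: 30.0
```

```bash
python3 -m jog '[0,0,1,0, 0,0,1,0]'; python3 -m jog '[0,0,0,0, 0,0,0,0, 0,0,0,0]' 52;python3 -m jog '[0,0,-20,0, 0,0,-80,0, 0,0,-130,0,-30,-40,-180,0,-80,-90,-220,0,-100,-120,-220,0,-100,-120,-220,0,-100,-120,-220,0]'
python3 - <<'E'
from h import *
d=grab("wrist","w8");t=grab("top","top3")
k=cv2.resize(d["img"][0:300],None,fx=800/560,fy=800/560,interpolation=3)
tt=cv2.resize(t["img"][180:300,230:430],None,fx=1.4,fy=1.4,interpolation=3)
im=np.zeros((k.shape[0]+tt.shape[0],800,3),np.uint8);im[:k.shape[0]]=k;im[k.shape[0]:,:tt.shape[1]]=tt
cv2.imwrite("pics/m8.png",im[:,:,::-1]);print(im.shape,ctrl.state()["joints"],ctrl.state()["position"])
E
```

```text
time: 50.55
position: [605.1, -66.2, 60.9]
ee_rot: [-3.142, 0.01, -0.0]
wrist_force: [-0.6, 0.5, 1.2]
width: 25.0
grasp_force: 30.0
time: 50.92
position: [604.9, -66.2, 60.7]
ee_rot: [3.141, -0.01, 0.0]
wrist_force: [0.3, -0.0, -0.3]
width: 51.7
grasp_force: 0.0
time: 51.92
position: [506.0, 54.0, 281.6]
ee_rot: [-3.141, 0.01, -0.002]
wrist_force: [-0.1, -0.5, 0.1]
width: 51.8
grasp_force: 0.0
(597, 800, 3) [-0.85887625  0.3134902   0.82350437  1.8950462  -0.26388884  1.04454711
 -1.50551282] [506.23735322  52.79123324 281.0025223 ]
```

View pics/m8.png

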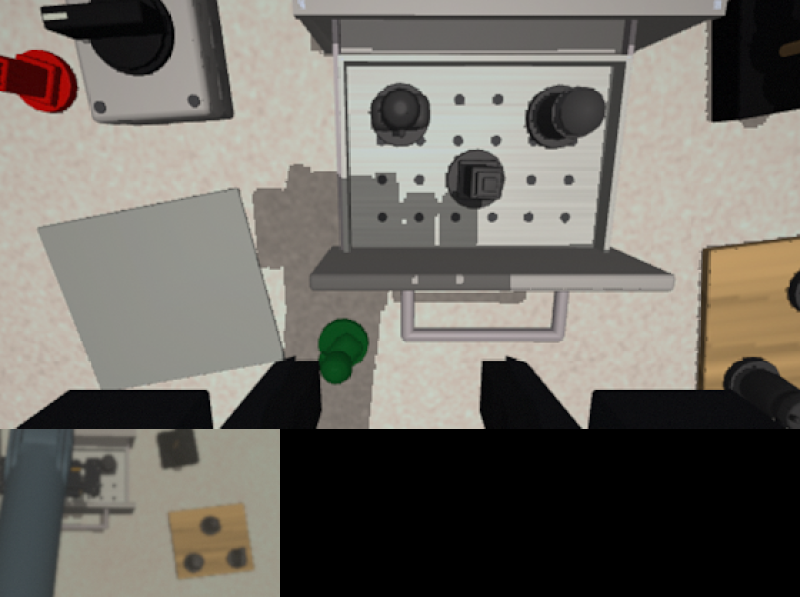

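The tray holds the bust (400,110), tower (560,112) and obelisk (477,180), all upright and apart. The mat is empty, and the top view inset shows the three other figures standing on the board at (210,525), (193,561) and (237,557). Now to shut the drawer.

```bash
python3 -m jog '[-8,8,5,-10, -16,18,10,-20, -25,28,20,-30, -34,38,30,-40, -44,48,40,-50, -52,56,50,-60, -56,61,60,-70, -56,61,70,-80, -56,61,80,-90, -56,61,80,-90, -56,61,80,-90]' 30 30
python3 - <<'E'
from h import *
cmd([450,-8,73],0);print(ctrl.state()["joints"])
E
```

```text
time: 53.4
position: [449.6, -7.2, 200.9]
ee_rot: [2.234, 2.208, -0.0]
wrist_force: [-0.4, -0.9, -0.8]
width: 30.3
grasp_force: 0.0
t53.4 rows: [np.float64(-0.8), np.float64(0.4), np.float64(127.9), np.float64(-0.7)] yaw_y now -0.7 j7 0.09 pos [449.6  -7.2 200.9]
[-0.52109796  0.26917642  0.51102935  2.10632867 -0.1804154   0.807245
  0.08806708]
```

```bash
python3 -m jog '[0,0,60,0, 0,0,100,0, 0,0,120,0, 0,0,127,0, 0,0,127,0,0,0,127,0]'; python3 -m jog '[0,0,0,0, 0,0,0,0, 0,0,0,0, 0,0,0,0]' 5 30; python3 -m jog '[0,2,0,0, 0,6,0,0, 0,12,0,0, 0,20,0,0, 0,29,0,0, 0,38,0,0, 0,47,0,0, 0,56,0,0, 0,65,0,0, 0,74,0,0, 0,83,0,0, 0,92,0,0, 0,101,0,0, 0,110,0,0, 0,119,0,0, 0,127,0,0, 0,134,0,0, 0,140,0,0, 0,144,0,0,0,146,0,0]';python3 -m jog '[0,1,0,0, 0,2,0,0, 0,3,0,0, 0,4,0,0,0,4,0,0]'
```

```text
time: 54.15
position: [450.2, -6.1, 74.6]
ee_rot: [2.228, 2.213, 0.002]
wrist_force: [-0.6, 0.3, -0.2]
width: 29.8
grasp_force: 0.0
time: 54.65
position: [450.1, -6.1, 74.1]
ee_rot: [2.228, 2.214, 0.002]
wrist_force: [0.7, 0.4, 5.1]
width: 8.6
grasp_force: 30.0
time: 57.15
position: [595.4, -7.1, 74.2]
ee_rot: [-2.228, -2.214, 0.0]
wrist_force: [-1.5, 0.3, 8.0]
width: 9.0
grasp_force: 30.0
time: 57.78
position: [599.3, -7.1, 74.2]
ee_rot: [-2.229, -2.214, -0.0]
wrist_force: [-1.9, 0.2, 6.5]
width: 8.6
grasp_force: 30.0
```

```bash
python3 -m jog '[0,1,0,0, 0,2,0,0, 0,2,0,0]';python3 -m jog '[0,1,0,0, 0,2,0,0, 0,2,0,0]'
```

```text
time: 58.15
position: [600.1, -7.2, 74.1]
ee_rot: [-2.227, -2.212, 0.002]
wrist_force: [-4.4, 0.8, 10.4]
width: 8.9
grasp_force: 30.0
time: 58.52
position: [600.1, -7.2, 74.1]
ee_rot: [-2.225, -2.21, 0.006]
wrist_force: [-10.5, 0.8, 18.0]
width: 8.7
grasp_force: 30.0
```

The drawer is at its stop: the position no longer changes and the force is rising. Release and go to the isolator.

```bash
python3 -m jog '[0,0,0,0, 0,0,0,0, 0,0,0,0]' 30; python3 -m jog '[0,0,-50,0, 0,0,-100,0, 0,0,-140,0, 0,0,-140,0, 0,0,-140,0]'
python3 - <<'E'
from h import *
cmd([655,231.5,215],3);print(ctrl.state()["joints"])
E
```

```text
time: 58.9
position: [603.2, -7.1, 73.4]
ee_rot: [-2.228, -2.214, 0.0]
wrist_force: [0.3, 0.9, 0.2]
width: 29.9
grasp_force: 0.0
time: 59.52
position: [602.8, -6.9, 212.9]
ee_rot: [-2.228, -2.214, 0.001]
wrist_force: [-0.0, -0.4, -0.6]
width: 29.9
grasp_force: 0.0
t59.5 rows: [np.float64(238.7), np.float64(50.7), np.float64(-2.2), np.float64(-3.4)] yaw_y now -0.4 j7 0.17 pos [602.8  -6.9 212.9]
[-0.40973967  0.52014342  0.48042822  1.7141528  -0.28083862  0.97736794
  0.16895434]
```

```bash
python3 -m jog '[15,3,0,0, 50,11,0,-3, 90,19,0,-3, 130,28,0,-3, 170,36,0,-3, 205,44,0,-3, 230,49,0,-3, 239,51,0,-3,239,51,0,-3,239,51,0,-3]' 60
python3 - <<'E'
from h import *
a=load("top1");b=grab("top","top4")
g=lambda d:d["img"].mean(2).astype(np.float32)
T=g(a)[186:214,266:312];r=cv2.matchTemplate(g(b)[170:230,256:322],T,cv2.TM_CCOEFF_NORMED);_,m,_,l=cv2.minMaxLoc(r);print(m,l,"expect (10,16)")
T=g(load("top3"))[225:300,340:430];r=cv2.matchTemplate(g(b)[215:310,330:440],T,cv2.TM_CCOEFF_NORMED);_,m,_,l=cv2.minMaxLoc(r);print("board",m,l,"expect (10,10)")
cmd([655,231.5,77],3);print(ctrl.state()["joints"])
E
```

```text
time: 60.78
position: [655.8, 229.8, 213.5]
ee_rot: [2.172, 2.27, -0.002]
wrist_force: [-0.2, -0.4, -0.7]
width: 60.3
grasp_force: 0.0
0.9670926332473755 (10, 15) expect (10,16)
board 0.999315619468689 (10, 10) expect (10,10)
t60.8 rows: [np.float64(1.8), np.float64(-0.8), np.float64(136.7), np.float64(-0.5)] yaw_y now 2.5 j7 -0.14 pos [655.9 229.8 213.7]
[-0.67287567  0.67248881  0.43335926  1.44540698 -0.29871793  1.08963139
 -0.14001128]
```

The drawer matches the shut view and the board figures are unchanged. Turning the isolator on.

```bash
python3 -m jog '[1,0,60,0, 1,0,110,0, 1,0,132,0, 1,0,136,0, 1,0,136,0]'; python3 -m jog '[0,0,0,0, 0,0,0,0, 0,0,0,0, 0,0,0,0, 0,0,0,0,0,0,0,0]' 5 25; python3 -m jog '[0,0,0,10, 0,0,0,20, 0,0,0,30, 0,0,0,40, 0,0,0,50, 0,0,0,60, 0,0,0,70, 0,0,0,80,0,0,0,88,0,0,0,88]';python3 -m jog '[0,0,0,0, 0,0,0,0, 0,0,0,0, 0,0,0,0]' 70;python3 -m jog '[0,0,-50,0, 0,0,-100,0,0,0,-150,0,0,0,-150,0,0,0,-150,0]'
python3 - <<'E'
from h import *
d=grab("wrist","w9");t=grab("top","top5")
k=cv2.resize(d["img"],None,fx=.9,fy=.9)
tt=cv2.resize(np.clip(t["img"][110:300,170:420]*1.3,0,255).astype(np.uint8),None,fx=1.15,fy=1.15,interpolation=3)
im=np.zeros((k.shape[0],800,3),np.uint8);im[:,:504]=k;im[:tt.shape[0],504:504+tt.shape[1]]=tt
cv2.imwrite("pics/m9.png",im[:,:,::-1])
E
```

```text
time: 61.45
position: [657.2, 232.6, 79.6]
ee_rot: [2.169, 2.271, 0.004]
wrist_force: [-0.5, 0.5, 0.2]
width: 60.2
grasp_force: 0.0
time: 62.2
position: [658.5, 232.6, 78.1]
ee_rot: [2.167, 2.269, 0.007]
wrist_force: [9.3, 1.3, -5.8]
width: 12.6
grasp_force: 25.0
time: 63.45
position: [658.7, 232.4, 78.1]
ee_rot: [3.138, 0.124, 0.01]
wrist_force: [8.7, -0.9, -5.5]
width: 12.4
grasp_force: 25.0
time: 63.95
position: [655.6, 232.6, 77.7]
ee_rot: [-3.139, -0.127, 0.0]
wrist_force: [0.2, -0.1, 0.8]
width: 50.6
grasp_force: 0.0
time: 64.58
position: [655.3, 232.7, 227.1]
ee_rot: [-3.139, -0.127, 0.002]
wrist_force: [-0.6, -0.2, 0.9]
width: 70.1
grasp_force: 0.0
```

View pics/m9.png

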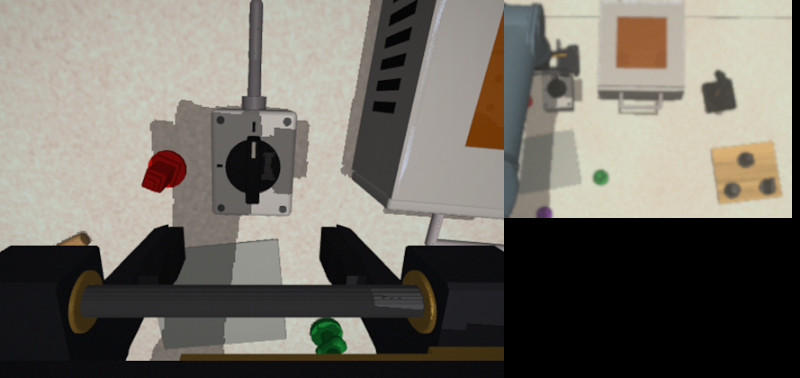

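The pointer mark at (254,148) faces the conduit, so the isolator is ON. The drawer is shut, three figures stand on the board, and the mat is empty.

```bash
python3 -c "
from workcell import ctrl
print(ctrl.finish_job())"
```

```text
the job is handed in; nothing more can be done
None
```

The batch is changed over and handed in: cat, owl and arch on the board; bust, tower and obelisk upright and clear of one another in the drawer; drawer shut, isolator back on; finished at about 65 s of the 208 s allowed.

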